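# Prop up the sketch-box lid as a table easel

## Task

Set up the sketch box as a table easel: lift its lid by the blue handle until it stands about upright, swing the prop rod up by its yellow pin, then bring the lid back down onto the rod and press it until the rod's red ball has slid along the brass catch into the holding hole and stops solid. Seat it there with a firm push of about 10 N at the handle, never forcing the lid against the rod beyond that; leave the lid propped and let go, and leave the tubes, jar, mug, roller and cork block where they are.

Things in the scene. Friction and masses are not known exactly. Their poses are not given: they have to be found in the camera images.
- lid_hinge (a point): Middle of the lid's hinge line on the fixed light-wood sketch box (180 mm along x, 200 mm along y, 80 mm high, walls 8 mm). Axes are the box's: x along the hinge line, y from the box middle towards the hinge edge, z up. The point is level with the rim, 80 mm above the table, 100 mm from the box middle. The box does not move.
- lid (a joint): Angle of the lid: 0 shut (flat), grows as its free edge rises, 1.57 upright, limit 1.8. Wooden plate 180 x 200 x 10 mm, 0.35 to 0.7 kg, its underside level with the hinge line when shut. The hinge is stiff (0.75 N m of friction): the lid stays at any angle where it is left. Propped, with the ball fully home, it stands at 0.86.
- lid_handle (a point): Middle of the lid's blue handle: a round bar 12 mm thick parallel to the hinge line, 80 mm clear between its posts, 50 mm beyond the lid's free edge, 250 mm from the hinge line, 5 mm above the underside plane. It may turn between the fingers as the lid swings. Axes are the lid's: x along the hinge line, y from free edge to hinge, z out of the top face.
- runner (a point): Middle of the flat sliding face of the runner in the brass catch, an ear on the lid's +x edge (112 mm from the middle). Lid's axes. The runner reaches from 105 to 149 mm from the hinge line, its face 11 mm below the lid's underside plane; farther out follow the hole and, from 166 to 180 mm, an end stop that reaches 13 mm lower than the runner.
- hole (a point): Home point: where the ball's centre lies when fully home in the holding hole of the brass catch, 160 mm from the hinge line, 10 mm below the lid's underside plane. Lid's axes. The hole is a slot from 149 to 166 mm from the hinge line, 7 mm deeper than the runner, open downwards.
- rod (a joint): Angle of the prop rod: 0 folded (level, pointing along the box's +y to the hinge edge), grows as its ball end rises and swings away from the hinge edge, 1.57 upright, limit 1.9. The pivot is stiff (0.22 N m): the rod stays where it is put, unless the lid is pressed down on it. With the ball fully home it stands at 1.31; past 1.35 the ball misses the catch.
- rod_pivot (a point): Pivot of the prop rod on the box's +x side, 50 mm above the table, at (112, -150, -30) mm from lid_hinge in the box's axes. Its axis is parallel to the hinge line.
- rod_pin (a point): Middle of the rod's yellow finger pin: a round pin 12 mm thick that stands out 42 mm along the box's +x, 65 mm from the pivot; this point is 24 mm out from the rod's axis. It may turn between the fingers as the rod swings.
- rod_ball (a point): Centre of the red ball (12 mm) at the end of the steel prop rod (8 mm thick), 150 mm from the pivot. With the rod left at 1.03 to 1.18 the ball meets the runner when the lid comes down to about 1.07 to 0.98; the lid pressed on down (some 3 to 8 N at the handle) drives the ball along the runner away from the hinge, until it drops into the hole and stops solid. There 7 N at the handle put 12 N on the ball, 15 N 35 N.
- tube_blue_c (a point): Blue-banded paint tube, 130 mm long, 28 mm thick, lying loose; its middle.
- tube_yellow_c (a point): Yellow-banded paint tube, 130 mm long, 28 mm thick, lying loose beyond the rod; its middle.
- tube_red_c (a point): Red-banded paint tube, 130 mm long, 28 mm thick, lying inside the sketch box; its middle.
- jar_c (a point): White paint jar, 52 mm wide, 85 mm high, standing; its middle.
- mug_c (a point): Blue mug, 76 mm wide, 90 mm high; its middle.
- roller_c (a point): Ink roller, black 90 mm rubber cylinder 32 mm thick with a wooden grip; its middle.
- block_c (a point): Cork sanding block 100 x 65 x 35 mm; its middle.

How it is judged:
On the way, in this order (a step that is already met when the one before it is completed fails the run):
1. the lid is lifted to about upright (over 1.2 rad) (value of joint lid above 1.2 rad), for 0.2 s.
2. the rod is swung up (over 0.7 rad) while the lid is still up (over 0.9 rad) (value of joint rod above 0.7 rad and value of joint lid above 0.9 rad), for 0.2 s.
3. the ball is pressed firmly home in the hole: within 1.5 mm of full depth with over 12 N between lid and rod (about 7 N at the handle) (z of rod_ball in the frame of hole above -0.0015 m and distance between rod_ball and hole below 0.006 m and contact force between lid and rod above 12 N), for 0.1 s.
At the end, for the whole second after the job is handed in: The rod's ball is in the holding hole, within 1.5 mm of its full depth and 6 mm of its home point, lid and rod at rest (under 0.02 rad/s) (z of rod_ball in the frame of hole above -0.0015 m and distance between rod_ball and hole below 0.006 m and velocity of joint lid between -0.02 and 0.02 rad/s and velocity of joint rod between -0.02 and 0.02 rad/s); the robot touches nothing.
It fails at once if the lid is forced or dropped on the rod (over 35 N between them) (contact force between lid and rod above 35 N).
It fails at once if a tube, the jar, mug, roller or cork block is shifted by more than 30 mm (distance of any of tube_blue_c, tube_yellow_c, tube_red_c, jar_c, mug_c, roller_c, block_c from where it was at the start of the episode above 0.03 m).
It also fails if it takes over 72 s, if anything falls off the work surface, if the arm or the gripper's body presses on something with over 40 N, if the wrist force passes 120 N, or if a joint passes its speed limit or range.

## Robot

A 6-joint arm with a two-finger parallel gripper is mounted at the origin on the work surface. World frame = base frame: x ahead of the robot, y to its left, z up, the work surface at z = 0. Lengths are in m, angles in rad, forces in N, time in s.
With the tool pointing down it reaches from about 0.35 to 0.725 m from the base axis. Payload 6 kg.
Tool frame: the origin (TCP) lies at the very end of the fingers, on their centre line; the grasp point (between the pads) lies 19 mm behind it; z points along the fingers, y is the line along which they close (so a half turn about z gives the same grasp; the last joint's range is limited). The gripper opens to 85 mm and grips with 20 to 120 N. Pads are 22 mm wide; open, the fingers measure 114 mm over their backs; the gripper's body (76 mm by 85 mm) begins 54 mm behind the grasp point. The pads swing forward as they close: fully open they stand 13 mm farther back than shut.
Start: joints at [-0.884, 0.04, 0.085, 0, -1.615, -0.334], TCP at [0.207, -0.563, 0.231] pointing down, gripper open.
Joint ranges: [-2.56, 2.56], [-1.29, 2.01], [-1.08, 1.49], [-3.29, 1.98], [-2.81, -0.18], [-2.99, 2.99]. Speed limits (rad/s): [2.57, 2.57, 3.01, 3.14, 3.14, 3.14].

## Interface

Orientations are given as a unit quaternion [x, y, z, w].
In Python, from plant import bot gives the robot as it stands. The module is installed in compiled form; this text tells all that it offers.
- The arm moves only by the tool servo_tool, never from a script. Its argument "plan" is text: rows parted by semicolons, each of 7 numbers parted by spaces: the closure, from 0 (fully open) to 1 (shut), then the shift along the tool's x, y, z in m, then the turn, a rotation vector about the tool's x, y, z in degrees. A call has exactly 5 rows; each row is the pose to reach, as a shift and turn from the pose commanded when the call began, along the tool's axes at that moment; what a row does not reach only later rows make up. A row lasts 1/12 s, in which the tool goes at most 41.7 mm and 7.16 degrees, less where a joint would pass 70% of its speed; a pose out of reach is approached as far as the arm can. A call with a gripper value outside its range is refused whole. The fingers move at their own pace and stop on an object; the grip force is fixed at half the most. Time passes only in rows, so rows that repeat a pose let the fingers close, or fill a call up. It gives the time, the measured TCP pose, the force, the opening and the grip force at its end, in the units of the state.
- bot.state(): the state, without advancing time (a new reading comes with each control period).
- bot.grab_frame(name): name is "scene" or "top" or "wrist"; returns (picture, depth): 400x640x3 uint8, blue, green, red; 400x640 float32, m along the optical axis (not along the pixel's ray), 0 where there is no reading.
- bot.calibration(name): a dict with "fx", "fy", "cx", "cy" (pixels), "origin" and "attitude" of the camera in the world; the wrist camera has in their place "T_tool_cam" (4x4, takes a point from camera to tool coordinates, whose origin is the TCP and whose axes are the flange's). Camera axes: x right, y down, z forward; pixel columns grow to the right and rows downward; lengths in m; the calibration is good to about 2 mm. A picture is of the moment at which its call begins: read the wrist's pose just before it. calibration takes no time and is no camera call.
- bot.hand_in(): hands the job in; it is judged then, once.
The state is a dict: "time": time; "joint_positions": joint angles; "dq": joint speeds; "effort": joint torques, N m; "tcp_pos": TCP position; "tcp_rot": TCP orientation; "wrist_force": force on the tool from outside, world axes, zero at the start; "torque": the same for the moment, N m; "width": finger opening in m; "finger_force": force on a finger pad.
Only numpy, scipy, OpenCV 4.12 (cv2) and the standard library are available. Lean on these libraries where they do the work, as an engineer would, in place of code of your own. Each camera call takes 0.05 s, during which the arm holds its last target. There are 200 camera calls.

## Working session

There is one attempt and no reset: what is moved stays moved. The work goes in short steps, Python scripts to look and compute and a tool call to move; the robot and the scene stay as the last step left them, time stands still between calls to the robot, and variables do not carry over. Pictures are saved under pics/ and viewed, at most 10 in all, crops included, and the job is handed in when it is done.

Besides the shell and the picture viewer there is one more tool, called after ">>>" in YAML: its name, and indented under it one key for each argument. servo_tool: Moves the arm, as the interface text tells. Its arguments: {"type":"object","properties":{"plan":{"type":"string"}},"required":["plan"]}

```bash
mkdir -p pics
cat > h.py <<'E'
import numpy as np,cv2
from plant import bot
from scipy.spatial.transform import Rotation as R
def cam(n):
    c=bot.calibration(n)
    if 'T_tool_cam' in c:
        s=bot.state();T=np.eye(4);T[:3,:3]=R.from_quat(s['tcp_rot']).as_matrix();T[:3,3]=s['tcp_pos']
        T=T@np.array(c['T_tool_cam'])
        return c,T[:3,:3],T[:3,3]
    a=np.array(c['attitude']);
    return c,(a if a.shape==(3,3) else R.from_quat(a).as_matrix()),np.array(c['origin'])
def pts(n):
    c,A,o=cam(n);p,d=bot.grab_frame(n)
    v,u=np.mgrid[:400,:640]
    P=np.stack([(u-c['cx'])/c['fx']*d,(v-c['cy'])/c['fy']*d,d],-1)@A.T+o
    P[d==0]=np.nan
    return p,P
E
python3 - <<'E'
from h import *
print(bot.state())
for n in('scene','top'):
    print(bot.calibration(n)); p,P=pts(n); cv2.imwrite(f'pics/{n}0.png',p); np.savez(f'{n}0.npz',p=p,P=P)
E
```

```text
{'time': 0.0, 'joint_positions': array([-8.84297749e-01,  4.08167319e-02,  8.37643300e-02, -4.75829169e-04,
       -1.61547759e+00, -3.33684678e-01]), 'dq': array([ 7.09753651e-04, -1.37716436e-03,  9.22217245e-04, -3.55943515e-05,
        1.06403657e-03, -2.52584189e-03]), 'effort': array([-1.99337112e-03, -3.68206322e+01,  3.47418630e+01,  6.93224430e+00,
       -5.37085114e-03, -2.22443248e-05]), 'tcp_pos': array([ 0.2072782 , -0.56270138,  0.2302481 ]), 'tcp_rot': array([-1.75503614e-01,  9.84478376e-01,  8.72537782e-04, -2.15809165e-04]), 'wrist_force': array([0.09910129, 0.62728099, 0.11782506]), 'torque': array([0.01799549, 0.01351334, 0.00179156]), 'finger_force': 0.0, 'width': 0.08510609442242942}
{'fx': 391.5851806782082, 'fy': 391.5851806782082, 'cx': 315.3928775960965, 'cy': 196.9387000412817, 'origin': array([ 1.13233969, -0.59943574,  0.65333744]), 'attitude': array([ 0.82120417,  0.32627934, -0.17551883, -0.43400305])}
{'fx': 367.41644484558617, 'fy': 367.41644484558617, 'cx': 321.1128381873579, 'cy': 196.58443293603182, 'origin': array([ 5.23714051e-01, -8.97492239e-04,  1.15991847e+00]), 'attitude': array([ 0.70673997, -0.70642791,  0.02520429, -0.0290338 ])}
```

View pics/scene0.png

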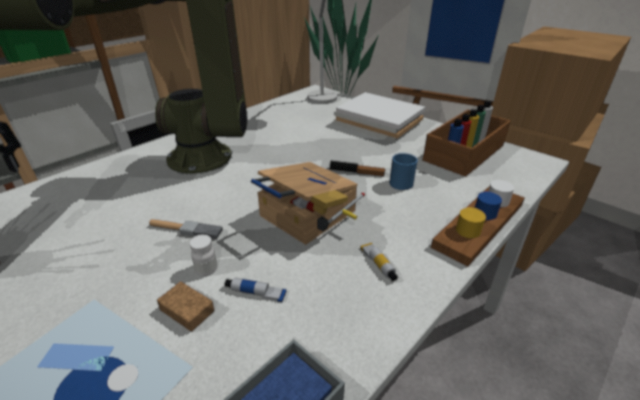

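View pics/top0.png

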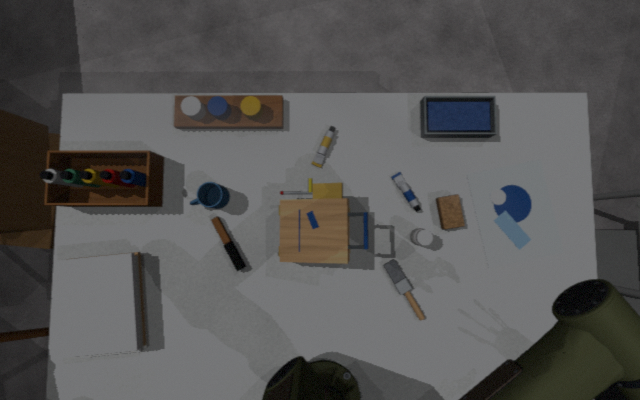

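The scene view shows the box at about (307,203), with the handle on its robot-left end, the yellow pin at (350,214) and the ball at (363,194). The top view shows the lid over px (279–349, 196–264), the handle at (360,231), the pin at (311,187) and the ball at (283,193). World x points up in the image and world y points left, so the box axes lie close to the world axes.

Run:
```python
from h import *
def ext(m,P,lab):
    Q=P[m];Q=Q[~np.isnan(Q[:,0])]
    print(lab,m.sum(),np.round(np.median(Q,0),4),np.round(np.percentile(Q,3,0),3),np.round(np.percentile(Q,97,0),3))
f=np.load('top0.npz');p,P=f['p'],f['P'];hsv=cv2.cvtColor(p,cv2.COLOR_BGR2HSV)
H,S,V=[hsv[...,i].astype(int) for i in range(3)]
v,u=np.mgrid[:400,:640]
box=(u>270)&(u<380)&(v>180)&(v<270)
lid=box&(abs(P[...,2]-.09)<.008)&(H<25)&(S>60)
c=max(cv2.findContours(cv2.morphologyEx(lid.astype(np.uint8),cv2.MORPH_OPEN,np.ones((9,9))),0,2)[0],key=cv2.contourArea)
r=cv2.minAreaRect(c);print(r)
C,A,o=cam('top')
def ray(uv,z,cm=(C,A,o)):
    C,A,o=cm
    d=A@np.array([(uv[0]-C['cx'])/C['fx'],(uv[1]-C['cy'])/C['fy'],1]);return o+d*(z-o[2])/d[2]
b=np.array([ray(q,.09) for q in cv2.boxPoints(r)]);print(np.round(b,4),'mid',b.mean(0))
print([np.linalg.norm(b[i]-b[i-1]).round(4) for i in range(4)])
ext(lid,P,'lid')
ext(box&(u>345)&(H>95)&(H<130)&(S>100),P,'handle')
m=box&(u>355)&(u<372)&(H>95)&(H<130)&(S>100);r=cv2.minAreaRect(np.argwhere(m)[:,::-1].astype(np.float32));print('bar',r,np.round(ray(r[0],.088),4))
ext(box&(u>303)&(u<318)&(v<200)&(H>18)&(H<35)&(S>130),P,'pin')
ext(box&(u<300)&(v<200)&((H<8)|(H>172))&(S>100),P,'ball')
f=np.load('scene0.npz');p,P=f['p'],f['P'];hsv=cv2.cvtColor(p,cv2.COLOR_BGR2HSV);H,S,V=[hsv[...,i].astype(int) for i in range(3)]
m=(u>235)&(u<290)&(v>165)&(v<200)&(H>95)&(H<130)&(S>100);ext(m,P,'handle s')
m=(u>338)&(u<360)&(v>200)&(v<222)&(H>18)&(H<35)&(S>130);ext(m,P,'pin s')
m=(u>355)&(u<372)&(v>186)&(v<202)&((H<8)|(H>172))&(S>80);ext(m,P,'ball s')
cv2.imwrite('pics/z.png',np.hstack([cv2.resize(np.load('top0.npz')['p'][175:275,265:395],None,fx=3,fy=3),cv2.resize(p[150:250,230:360],None,fx=3,fy=3)]))
```

```text
Traceback (most recent call last):
ValueError: max() iterable argument is empty
```

Run:
```python
from h import *
for n,q in(('top',[(310,250),(330,205),(360,231),(400,330),(311,187)]),('scene',[(310,180),(268,183),(220,320),(350,214)])):
    f=np.load(n+'0.npz');p,P=f['p'],f['P'];hsv=cv2.cvtColor(p,cv2.COLOR_BGR2HSV)
    for u,v in q: print(n,u,v,hsv[v,u],P[v,u].round(3))
    print(np.isnan(P[...,0]).mean(), cam(n)[1].round(3))
```

```text
top 310 250 [ 16 115 106] [0.453 0.036 0.114]
top 330 205 [ 16 107 105] [ 0.579 -0.02   0.128]
top 360 231 [45  8 62] [ 0.504 -0.117  0.001]
top 400 330 [105   4 120] [ 0.201 -0.238 -0.   ]
top 311 187 [ 25 169  98] [0.637 0.035 0.062]
0.0041640625 [[ 0.001 -0.997  0.077]
 [-1.    -0.     0.005]
 [-0.005 -0.077 -0.997]]
scene 310 180 [168  26  98] [0.527 0.014 0.121]
scene 268 183 [ 50   4 181] [0.307 0.05  0.002]
scene 220 320 [ 60   4 181] [ 0.634 -0.36   0.002]
scene 350 214 [ 25 173 140] [0.646 0.036 0.06 ]
0.0040859375 [[ 0.725  0.384 -0.571]
 [ 0.688 -0.41   0.598]
 [-0.005 -0.827 -0.562]]
```

```bash
cat > m1.py <<'E'
from h import *
def ext(m,P,lab):
    Q=P[m];Q=Q[~np.isnan(Q[:,0])]
    if len(Q): print(lab,m.sum(),np.round(np.median(Q,0),4),np.round(np.percentile(Q,5,0),3),np.round(np.percentile(Q,95,0),3))
    return Q
v,u=np.mgrid[:400,:640]
f=np.load('top0.npz');p,P=f['p'],f['P'];hsv=cv2.cvtColor(p,cv2.COLOR_BGR2HSV)
H,S,V=[hsv[...,i].astype(int) for i in range(3)]
box=(u>270)&(u<380)&(v>180)&(v<270)
lid=box&(P[...,2]>.085)&(H<22)&(S>60)
Q=ext(lid,P,'lid')
c=np.linalg.lstsq(np.c_[Q[:,:2],np.ones(len(Q))],Q[:,2],rcond=None)[0];print('plane',c,'ang',np.arctan(np.hypot(c[0],c[1])),'dir',np.degrees(np.arctan2(c[0],-c[1])))
mm=cv2.morphologyEx(lid.astype(np.uint8),cv2.MORPH_OPEN,np.ones((5,5)))
k=max(cv2.findContours(mm,0,2)[0],key=cv2.contourArea)
r=cv2.minAreaRect(k);print(r)
b=np.array([np.median(P[int(y)-1:int(y)+2,int(x)-1:int(x)+2].reshape(-1,3),0) for x,y in (cv2.boxPoints(r)*.95+np.array(r[0])*.05)]);print(b.round(3),b.mean(0).round(3))
Q=ext(box&(u>345)&(H>95)&(H<130)&(S>90)&(P[...,2]>.06),P,'handle')
ext(box&(u>303)&(u<318)&(v<200)&(H>22)&(H<35)&(S>150),P,'pin')
ext(box&(u<300)&(v<200)&((H<8)|(H>172))&(S>100),P,'ball')
f=np.load('scene0.npz');p2,P=f['p'],f['P'];hsv=cv2.cvtColor(p2,cv2.COLOR_BGR2HSV);H,S,V=[hsv[...,i].astype(int) for i in range(3)]
ext((u>235)&(u<290)&(v>165)&(v<200)&(H>95)&(H<130)&(S>90),P,'handle s')
ext((u>338)&(u<360)&(v>200)&(v<222)&(H>22)&(H<35)&(S>150),P,'pin s')
ext((u>355)&(u<372)&(v>186)&(v<202)&((H<8)|(H>172))&(S>80),P,'ball s')
cv2.imwrite('pics/z.png',np.hstack([cv2.resize(p[175:275,265:395],None,fx=3,fy=3),cv2.resize(p2[150:250,235:365],None,fx=3,fy=3)]))
E
python3 m1.py
```

```text
lid 4395 [0.5093 0.0164 0.1197] [ 0.428 -0.061  0.093] [0.6   0.115 0.14 ]
plane [ 0.00117479 -0.26884864  0.1235926 ] ang 0.26264079054011163 dir 0.2503639151729292
((313.9999694824219, 230.0), (67.99998474121094, 65.99998474121094), 0.0)
[[ 0.42   0.123  0.091]
 [ 0.608  0.132  0.001]
 [ 0.598 -0.067  0.14 ]
 [ 0.425 -0.064  0.142]] [0.513 0.031 0.093]
handle 144 [ 0.5098 -0.1153  0.1561] [ 0.464 -0.12   0.153] [ 0.553 -0.112  0.159]
pin 34 [0.6398 0.0384 0.0634] [0.625 0.035 0.06 ] [0.655 0.042 0.066]
ball 5 [0.6209 0.1241 0.0729] [0.618 0.121 0.071] [0.623 0.124 0.074]
handle s 121 [ 0.5197 -0.1197  0.1546] [ 0.467 -0.122  0.15 ] [ 0.557 -0.114  0.158]
pin s 36 [0.6399 0.0347 0.0614] [0.628 0.032 0.057] [0.658 0.04  0.064]
ball s 3 [0.6204 0.1203 0.0721] [0.619 0.119 0.068] [0.621 0.122 0.072]
```

View pics/z.png

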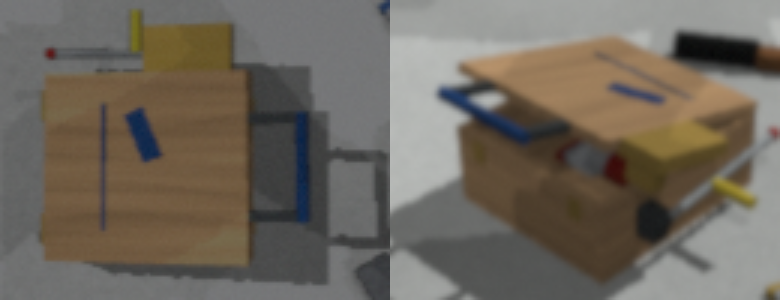

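The lid stands at about 0.26 rad. The hinge is near (0.510, 0.1245, 0.08) with the box aligned to the world axes, and the handle centre is near (0.510, -0.116, 0.150). The rod is at about 0.1 rad with its pin near (0.636, 0.038, 0.057). These agree with the sizes given, so I start moving.

>>> servo_tool:
  plan: "0.5 -0.032 0.023 0 0 0 5;0.5 -0.064 0.046 0 0 0 10;0.5 -0.096 0.069 0 0 0 15;0.5 -0.128 0.092 0 0 0 20.2;0.5 -0.16 0.115 0 0 0 20.2"

```text
time: 0.52
tcp_pos: [0.3182, -0.3982, 0.2308]
tcp_rot: [0.003, 1.0, 0.0, -0.0]
wrist_force: [1.2, -1.1, 0.3]
width: 0.0426
finger_force: 0.0
```

```bash
cat >> h.py <<'E'
def rel(pos,Rm,f=None):
    s=bot.state();R0=R.from_quat(s['tcp_rot'])
    print('t',round(s['time'],2),'tcp',s['tcp_pos'].round(4),'F',s['wrist_force'].round(1),'w',round(s['width'],4),'shift',R0.inv().apply(np.array(pos)-s['tcp_pos']).round(4),'turn',np.degrees((R0.inv()*R.from_matrix(Rm)).as_rotvec()).round(2))
D=np.array([[-1,0,0],[0,1,0],[0,0,-1.]])
H0=np.array([.510,.1245,.08])
def handle(t): return H0+[0,-.25*np.cos(t)+.005*np.sin(t),.25*np.sin(t)+.005*np.cos(t)]
E
python3 -c "
from h import *
rel(handle(.2626)+[0,0,.05],D);print(handle(.2626))"
```

```text
t 0.52 tcp [ 0.3182 -0.3982  0.2308] F [ 1.2 -1.1  0.3] w 0.0426 shift [-0.1904  0.2835  0.0312] turn [ 0.03 -0.02 -0.29]
[ 0.51       -0.11563161  0.14972667]
```

>>> servo_tool:
  plan: "0.5 -0.022 0.033 0 0 0 0;0.5 -0.044 0.066 0 0 0 0;0.5 -0.066 0.099 0 0 0 0;0.5 -0.088 0.132 0 0 0 0;0.5 -0.11 0.165 0 0 0 0"

```text
time: 0.93
tcp_pos: [0.4282, -0.2329, 0.2312]
tcp_rot: [-0.0, 1.0, 0.0, 0.0]
wrist_force: [1.2, -0.6, 0.3]
width: 0.0426
finger_force: 0.0
```

>>> servo_tool:
  plan: "0.5 -0.02 0.03 0 0 0 0;0.5 -0.04 0.06 0 0 0 0;0.5 -0.06 0.09 0 0 0 0;0.5 -0.08 0.118 0.01 0 0 0;0.5 -0.08 0.118 0.03 0 0 0"

```text
time: 1.35
tcp_pos: [0.5106, -0.1128, 0.2021]
tcp_rot: [-0.002, 1.0, 0.0, 0.001]
wrist_force: [-1.0, -0.7, -0.9]
width: 0.0426
finger_force: 0.0
```

```bash
python3 -c "
from h import *
rel(handle(.2626)+[0,0,-.019],D)
p,P=pts('wrist');cv2.imwrite('pics/w1.png',p)
hsv=cv2.cvtColor(p,cv2.COLOR_BGR2HSV);m=(hsv[...,0]>95)&(hsv[...,0]<130)&(hsv[...,1]>90)&(P[...,2]>.14)
Q=P[m];print(len(Q),np.median(Q,0),np.percentile(Q,5,0),np.percentile(Q,95,0))
"
```

```text
t 1.35 tcp [ 0.5106 -0.1128  0.2021] F [-1.  -0.7 -0.9] w 0.0426 shift [ 0.0008 -0.0028  0.0713] turn [0.04 0.17 0.25]
2581 [ 0.49994035 -0.11465158  0.15526606] [ 0.46159663 -0.11986863  0.15318015] [ 0.54917285 -0.0629443   0.28623825]
```

View pics/w1.png

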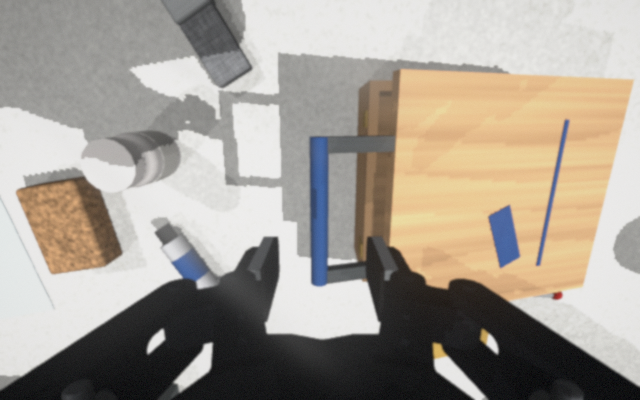

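The wrist view shows the blue bar at (319,210), running between the fingers at columns 275 and 370. Descend and grip.

>>> servo_tool:
  plan: "0.5 0.001 -0.002 0.025 0 0.2 0.2;0.5 0.001 -0.002 0.048 0 0.2 0.2;0.5 0.001 -0.002 0.071 0 0.2 0.2;0.8 0.001 -0.002 0.071 0 0.2 0.2;1 0.001 -0.002 0.071 0 0.2 0.2"

```text
time: 1.82
tcp_pos: [0.5057, -0.1193, 0.1298]
tcp_rot: [0.002, 1.0, -0.0, -0.003]
wrist_force: [-2.9, 9.7, -2.3]
width: 0.0193
finger_force: 7.9
```

>>> servo_tool:
  plan: "1 0 0 0 0 0 0;1 0 0 0 0 0 0;1 0 0 0 0 0 0;1 0 0 0 0 0 0;1 0 0 0 0 0 0"

```text
time: 2.23
tcp_pos: [0.5058, -0.1154, 0.1293]
tcp_rot: [0.001, 1.0, 0.003, -0.003]
wrist_force: [-4.0, 14.5, -7.0]
width: 0.0102
finger_force: 58.3
```

```bash
python3 -c "
from h import *
h0=handle(.2626)
for t in np.arange(.2626,1.7,.1): print(round(t,2),(handle(t)-h0).round(4)[1:])
rel(h0+[0,0,-.019],D)"
```

```text
0.26 [0. 0.]
0.36 [0.0082 0.0236]
0.46 [0.0186 0.0463]
0.56 [0.0313 0.0678]
0.66 [0.0461 0.088 ]
0.76 [0.0628 0.1066]
0.86 [0.0813 0.1234]
0.96 [0.1014 0.1383]
1.06 [0.1228 0.1511]
1.16 [0.1455 0.1617]
1.26 [0.1691 0.17  ]
1.36 [0.1933 0.1759]
1.46 [0.2181 0.1794]
1.56 [0.2431 0.1803]
1.66 [0.268  0.1788]
t 2.23 tcp [ 0.5058 -0.1154  0.1293] F [-4.  14.5 -7. ] w 0.0102 shift [-0.0042 -0.0002 -0.0015] turn [ 0.38 -0.37 -0.1 ]
```

>>> servo_tool:
  plan: "1 0 0.003 -0.01 0 0 0;1 0 0.007 -0.022 0 0 0;1 0 0.012 -0.034 0 0 0;1 0 0.018 -0.046 0 0 0;1 0 0.024 -0.057 0 0 0"

```text
time: 2.65
tcp_pos: [0.5056, -0.0919, 0.186]
tcp_rot: [0.001, 1.0, 0.003, -0.004]
wrist_force: [-2.5, 9.7, -12.6]
width: 0.0101
finger_force: 58.2
```

```bash
python3 -c "
from h import *
rel(handle(.76)+[0,0,-.019],D)"
```

```text
t 2.65 tcp [ 0.5056 -0.0919  0.186 ] F [ -2.5   9.7 -12.6] w 0.0101 shift [-0.0039  0.0389 -0.0506] turn [ 0.31 -0.47 -0.1 ]
```

>>> servo_tool:
  plan: "1 0 0.013 -0.019 0 0 0;1 0 0.027 -0.0365 0 0 0;1 0 0.0425 -0.053 0 0 0;1 0 0.059 -0.068 0 0 0;1 0 0.0775 -0.081 0 0 0"

```text
time: 3.07
tcp_pos: [0.5055, -0.0175, 0.2693]
tcp_rot: [0.002, 1.0, -0.001, -0.004]
wrist_force: [-5.7, -1.5, -7.3]
width: 0.0099
finger_force: 58.2
```

```bash
python3 -c "
from h import *
for t in (1.06,1.16,1.26,1.36,1.46,1.56,1.6,1.66):rel(handle(t)+[0,0,-.019],D)"
```

```text
t 3.07 tcp [ 0.5055 -0.0175  0.2693] F [-5.7 -1.5 -7.3] w 0.0099 shift [-0.0043  0.0242 -0.0123] turn [-0.06 -0.47 -0.23]
t 3.07 tcp [ 0.5055 -0.0175  0.2693] F [-5.7 -1.5 -7.3] w 0.0099 shift [-0.0041  0.0468 -0.023 ] turn [-0.06 -0.47 -0.23]
t 3.07 tcp [ 0.5055 -0.0175  0.2693] F [-5.7 -1.5 -7.3] w 0.0099 shift [-0.004   0.0703 -0.0314] turn [-0.06 -0.47 -0.23]
t 3.07 tcp [ 0.5055 -0.0175  0.2693] F [-5.7 -1.5 -7.3] w 0.0099 shift [-0.0038  0.0946 -0.0374] turn [-0.06 -0.47 -0.23]
t 3.07 tcp [ 0.5055 -0.0175  0.2693] F [-5.7 -1.5 -7.3] w 0.0099 shift [-0.0037  0.1193 -0.0409] turn [-0.06 -0.47 -0.23]
t 3.07 tcp [ 0.5055 -0.0175  0.2693] F [-5.7 -1.5 -7.3] w 0.0099 shift [-0.0036  0.1443 -0.042 ] turn [-0.06 -0.47 -0.23]
t 3.07 tcp [ 0.5055 -0.0175  0.2693] F [-5.7 -1.5 -7.3] w 0.0099 shift [-0.0035  0.1543 -0.0417] turn [-0.06 -0.47 -0.23]
t 3.07 tcp [ 0.5055 -0.0175  0.2693] F [-5.7 -1.5 -7.3] w 0.0099 shift [-0.0035  0.1693 -0.0405] turn [-0.06 -0.47 -0.23]
```

>>> servo_tool:
  plan: "1 0 0.024 -0.012 0 0 0;1 0 0.047 -0.023 0 0 0;1 0 0.07 -0.031 0 0 0;1 0 0.0945 -0.037 0 0 0;1 0 0.119 -0.0405 0 0 0"

```text
time: 3.48
tcp_pos: [0.5067, 0.0999, 0.3136]
tcp_rot: [0.003, 1.0, -0.001, -0.001]
wrist_force: [-7.0, -4.1, 3.4]
width: 0.01
finger_force: 60.3
```

>>> servo_tool:
  plan: "1 0 0.015 -0.0008 0 0 0;1 0 0.03 -0.0006 0 0 0;1 0 0.036 -0.0003 0 0 0;1 0 0.036 -0.0003 0 0 0;0.4 0 0.036 -0.0003 0 0 0"

```text
time: 3.9
tcp_pos: [0.5081, 0.1377, 0.3129]
tcp_rot: [0.001, 1.0, 0.001, 0.0]
wrist_force: [0.5, 0.1, 0.2]
width: 0.0206
finger_force: 0.0
```

```bash
python3 -c "
from h import *
rel(handle(1.6)+[0,0,-.019],D)"
```

```text
t 3.9 tcp [0.5081 0.1377 0.3129] F [0.5 0.1 0.2] w 0.0206 shift [-0.0019 -0.0009  0.0021] turn [ 0.11  0.03 -0.16]
```

>>> servo_tool:
  plan: "0.45 0 0 -0.03 0 0 0;0.5 0 0 -0.06 0 0 0;0.5 -0.02 -0.03 -0.08 0 0 0;0.5 -0.045 -0.065 -0.08 0 0 0;0.5 -0.07 -0.1 -0.08 0 0 0"

```text
time: 4.32
tcp_pos: [0.5772, 0.0383, 0.3931]
tcp_rot: [0.001, 1.0, 0.001, 0.001]
wrist_force: [1.6, 1.2, -0.1]
width: 0.0426
finger_force: 0.0
```

```bash
cat >> h.py <<'E'
PV=np.array([.648,-.0255,.05])
def pin(a): return PV+[0,.065*np.cos(a),.065*np.sin(a)]
s,c=np.sin(np.radians(35)),np.cos(np.radians(35))
D35=np.array([[-1,0,0],[0,c,s],[0,s,-c]]).T
def ptcp(a,back=0): return pin(a)+(.019-back)*D35[:,2]
E
python3 -c "
from h import *
rel(ptcp(.107,.12),D35)
p,P=pts('scene')
hsv=cv2.cvtColor(p,cv2.COLOR_BGR2HSV)
v,u=np.mgrid[:400,:640]
m=(u<400)&(u>200)&(v>60)&(v<250)&(hsv[...,0]>95)&(hsv[...,0]<130)&(hsv[...,1]>90)&(P[...,2]>.28);print(m.sum(),np.nanmedian(P[m],0))
cv2.imwrite('pics/s2.png',p)"
```

```text
t 4.32 tcp [0.5772 0.0383 0.3931] F [ 1.6  1.2 -0.1] w 0.0426 shift [-0.0702 -0.0574  0.2535] turn [-34.9    0.19  -0.04]
127 [0.51480909 0.13198425 0.33252248]
```

View pics/s2.png

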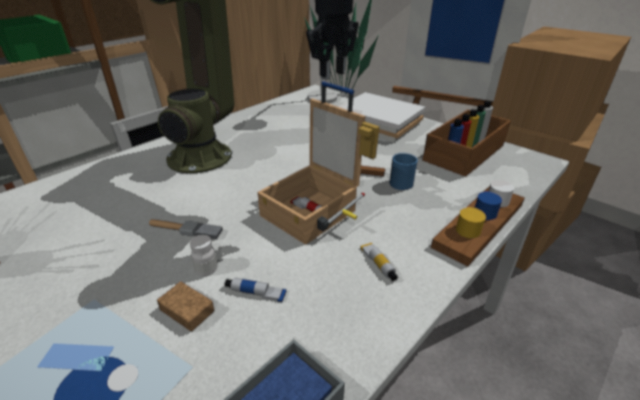

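The lid stands upright, with the handle at (337,90). The rod is still down, with the pin at (350,214). Next is the pin pre-grasp.

>>> servo_tool:
  plan: "0.5 -0.016 -0.03 0.01 -7 0 0;0.5 -0.032 -0.06 0.03 -14 0 0;0.5 -0.048 -0.075 0.06 -21 0 0;0.5 -0.064 -0.075 0.095 -28 0 0;0.5 -0.07 -0.07 0.13 -35 0 0"

```text
time: 4.78
tcp_pos: [0.6477, -0.0333, 0.2601]
tcp_rot: [0.003, 0.953, 0.303, 0.002]
wrist_force: [0.3, 0.1, -1.0]
width: 0.0426
finger_force: 0.0
```

```bash
python3 -c "
from h import *
rel(ptcp(.107,.06),D35);rel(ptcp(.107,.0),D35)
p,P=pts('wrist');cv2.imwrite('pics/w3.png',p)
hsv=cv2.cvtColor(p,cv2.COLOR_BGR2HSV);m=(hsv[...,0]>22)&(hsv[...,0]<35)&(hsv[...,1]>150)&(abs(P[...,0]-.64)<.04)&(P[...,2]>.04)&(P[...,2]<.09)
Q=P[m];print(len(Q),np.median(Q,0),np.percentile(Q,5,0),np.percentile(Q,95,0))
"
```

```text
t 4.78 tcp [ 0.6477 -0.0333  0.2601] F [ 0.3  0.1 -1. ] w 0.0426 shift [ 0.0004 -0.0579  0.1667] turn [ 0.24  0.33 -0.26]
t 4.78 tcp [ 0.6477 -0.0333  0.2601] F [ 0.3  0.1 -1. ] w 0.0426 shift [ 0.0007 -0.0582  0.2267] turn [ 0.24  0.33 -0.26]
2 [0.6351187  0.03512681 0.06020685] [0.63118871 0.03500996 0.05927052] [0.63904869 0.03524365 0.06114318]
```

View pics/w3.png

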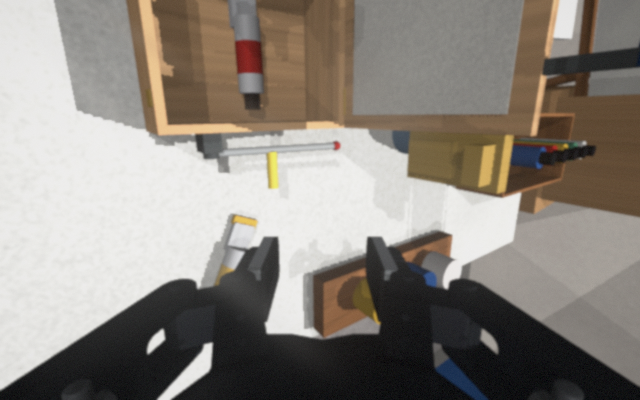

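Here the pin is at (273,170), the rod runs from (210,150) to the ball at (336,146), and the yellow tube at (235,245) lies farther out in x. I'll measure the pin in this view.

```bash
python3 -c "
from h import *
rel(ptcp(.107,.06),D35)
p,P=pts('wrist')
hsv=cv2.cvtColor(p,cv2.COLOR_BGR2HSV);v,u=np.mgrid[:400,:640]
m=(u>262)&(u<284)&(v>150)&(v<195)&(hsv[...,0]>20)&(hsv[...,0]<36)&(hsv[...,1]>110)
Q=P[m];print(len(Q),np.median(Q,0),np.percentile(Q,5,0),np.percentile(Q,95,0),u[m].mean(),v[m].min(),v[m].max())
m=(u>325)&(u<345)&(v>138)&(v<155)&((hsv[...,0]<8)|(hsv[...,0]>172))&(hsv[...,1]>110)
Q=P[m];print(len(Q),np.median(Q,0))
"
```

```text
t 4.83 tcp [ 0.6455 -0.0329  0.2474] F [  0.3   1.5 -11.8] w 0.043 shift [-0.0046 -0.053   0.1553] turn [ 1.03 -0.43 -0.97]
317 [0.64007604 0.03724124 0.06162376] [0.62274431 0.03420993 0.05823626] [0.65851579 0.04159279 0.06336616] 274.6435331230284 158 194
27 [0.61721629 0.12191539 0.07064308]
```

>>> servo_tool:
  plan: "0.5 0 -0.02 0.025 0 0 0;0.5 0 -0.035 0.055 0 0 0;0.5 0 -0.05 0.09 0 0 0;0.5 0 -0.058 0.125 0 0 0;0.5 0 -0.058 0.16 0 0 0"

```text
time: 5.3
tcp_pos: [0.6459, 0.0128, 0.095]
tcp_rot: [0.002, 0.954, 0.299, -0.0]
wrist_force: [1.6, 1.7, -0.5]
width: 0.0427
finger_force: 0.0
```

```bash
python3 -c "
from h import *
rel(ptcp(.107,0),D35)"
```

```text
t 5.3 tcp [0.6459 0.0128 0.095 ] F [ 1.6  1.7 -0.5] w 0.0427 shift [-0.0021  0.      0.0653] turn [-0.24  0.04 -0.17]
```

>>> servo_tool:
  plan: "0.5 -0.001 0 0.022 0 0 0;0.5 -0.001 0 0.044 0 0 0;0.5 -0.001 0 0.065 0 0 0;0.8 -0.001 0 0.065 0 0 0;1 -0.001 0 0.065 0 0 0"

```text
time: 5.72
tcp_pos: [0.6469, 0.0514, 0.043]
tcp_rot: [0.0, 0.954, 0.3, -0.001]
wrist_force: [-0.2, -0.1, 0.8]
width: 0.0193
finger_force: 0.0
```

>>> servo_tool:
  plan: "1 0 0 0 0 0 0;1 0 0 0 0 0 0;1 0 0 0 0 0 0;1 0 0 0 0 0 0;1 0 0 0 0 0 0"

```text
time: 6.13
tcp_pos: [0.6473, 0.0499, 0.0427]
tcp_rot: [0.002, 0.954, 0.3, 0.0]
wrist_force: [0.3, -4.1, 3.3]
width: 0.01
finger_force: 58.8
```

```bash
python3 -c "
from h import *
p0=pin(.107)
for a in np.arange(.107,1.16,.1): print(round(a,3),(D35.T@(pin(a)-p0)).round(4))
rel(ptcp(.107,0),D35)"
```

```text
0.107 [0. 0. 0.]
0.207 [ 0.      0.0028 -0.0058]
0.307 [ 0.      0.0051 -0.0119]
0.407 [ 0.      0.0067 -0.0182]
0.507 [ 0.      0.0077 -0.0246]
0.607 [ 0.      0.0081 -0.0311]
0.707 [ 0.      0.0078 -0.0376]
0.807 [ 0.      0.0068 -0.0441]
0.907 [ 0.      0.0052 -0.0504]
1.007 [ 0.      0.003  -0.0565]
1.107 [ 0.      0.0002 -0.0623]
t 6.13 tcp [0.6473 0.0499 0.0427] F [ 0.3 -4.1  3.3] w 0.01 shift [-0.0007 -0.0007  0.0012] turn [-0.06  0.11 -0.21]
```

>>> servo_tool:
  plan: "1 0 0.0028 -0.0058 0 0 0;1 0 0.0051 -0.0119 0 0 0;1 0 0.0067 -0.0182 0 0 0;1 0 0.0077 -0.0246 0 0 0;1 0 0.0081 -0.0311 0 0 0"

```text
time: 6.55
tcp_pos: [0.6472, 0.0406, 0.0701]
tcp_rot: [0.003, 0.953, 0.301, -0.001]
wrist_force: [5.3, 2.2, -7.4]
width: 0.0098
finger_force: 58.3
```

>>> servo_tool:
  plan: "1 0 -0.0003 -0.0065 0 0 0;1 0 -0.0013 -0.013 0 0 0;1 0 -0.0029 -0.0193 0 0 0;1 0 -0.0051 -0.0254 0 0 0;1 0 -0.0079 -0.0312 0 0 0"

```text
time: 6.97
tcp_pos: [0.6474, 0.0195, 0.0933]
tcp_rot: [0.001, 0.953, 0.304, -0.0]
wrist_force: [3.6, 7.9, 4.0]
width: 0.0098
finger_force: 58.7
```

```bash
python3 -c "
from h import *
rel(ptcp(1.107,0),D35)
p,P=pts('scene')
hsv=cv2.cvtColor(p,cv2.COLOR_BGR2HSV)
v,u=np.mgrid[:400,:640]
m=(u<400)&(u>250)&(v>100)&(v<250)&((hsv[...,0]<8)|(hsv[...,0]>172))&(hsv[...,1]>90)&(P[...,2]>.12);print(m.sum(),P[m][:4],np.nanmedian(P[m],0))
cv2.imwrite('pics/s4.png',cv2.resize(p[60:260,220:420],None,fx=3,fy=3))"
```

```text
t 6.97 tcp [0.6474 0.0195 0.0933] F [3.6 7.9 4. ] w 0.0098 shift [-0.0006 -0.0046 -0.0023] turn [ 0.37  0.01 -0.13]
15 [[0.61899617 0.05704831 0.1778345 ]
 [0.62053538 0.05901533 0.17761143]
 [0.62278533 0.06006596 0.17804983]
 [0.65261206 0.01424155 0.20627732]] [0.63570719 0.01152007 0.17709619]
```

View pics/s4.png

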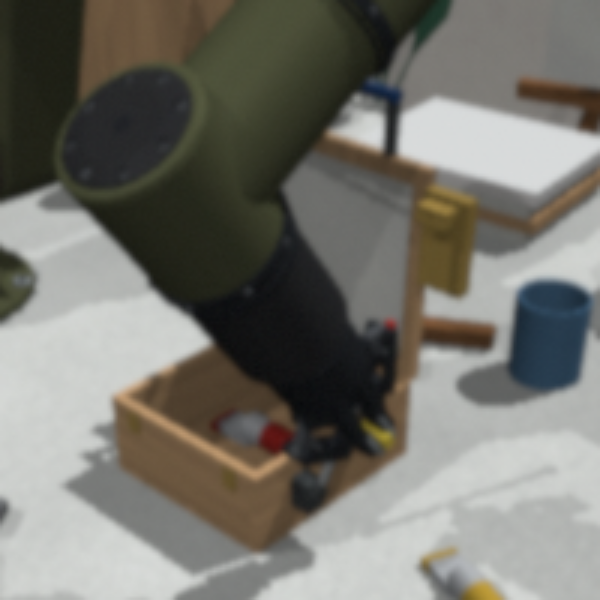

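The lid is up at the back, the pin is in the fingers at (375,432) in the crop, and the ball is at (390,325). The rod is at about 1.0 to 1.05, so nudge it a little further.

>>> servo_tool:
  plan: "1 0 -0.001 -0.001 0 0 0;1 0 -0.002 -0.002 0 0 0;1 0 -0.0035 -0.004 0 0 0;1 0 -0.004 -0.0045 0 0 0;1 0 -0.004 -0.0045 0 0 0"

```text
time: 7.43
tcp_pos: [0.6475, 0.0152, 0.0963]
tcp_rot: [0.0, 0.952, 0.305, 0.0]
wrist_force: [-1.0, 13.0, 7.5]
width: 0.0098
finger_force: 58.6
```

>>> servo_tool:
  plan: "0.8 0 0 0 0 0 0;0.6 0 0 0 0 0 0;0.5 0 0 0 0 0 0;0.5 0 0 0 0 0 0;0.5 0 0 -0.01 0 0 0"

```text
time: 7.85
tcp_pos: [0.6452, 0.0043, 0.0996]
tcp_rot: [0.003, 0.954, 0.301, -0.003]
wrist_force: [-0.1, -0.2, -0.9]
width: 0.0428
finger_force: 0.0
```

```bash
python3 -c "
from h import *
rel(ptcp(1.107,.1),D35)
p,P=pts('scene')
hsv=cv2.cvtColor(p,cv2.COLOR_BGR2HSV)
v,u=np.mgrid[:400,:640]
m=(u<400)&(u>250)&(v>100)&(v<250)&((hsv[...,0]<8)|(hsv[...,0]>172))&(hsv[...,1]>90)&(P[...,2]>.12)&(P[...,1]>.03)&(P[...,1]<.09);print(m.sum(),np.nanmedian(P[m],0))
"
```

```text
t 7.85 tcp [0.6452 0.0043 0.0996] F [-0.1 -0.2 -0.9] w 0.0428 shift [-0.0023  0.0044 -0.0884] turn [ 0.06 -0.27 -0.39]
2 [0.62067915 0.05089554 0.18245671]
```

>>> servo_tool:
  plan: "0.5 0 0 -0.03 0 0 0;0.5 0 0 -0.06 0 0 0;0.5 0 0 -0.095 0 0 0;0.5 0 0 -0.13 0 0 0;0.5 0 0 -0.17 0 0 0"

```text
time: 8.32
tcp_pos: [0.646, -0.0948, 0.2421]
tcp_rot: [0.002, 0.954, 0.301, -0.002]
wrist_force: [0.8, 0.6, -0.3]
width: 0.0423
finger_force: 0.0
```

```bash
cat > rod.py <<'E'
from h import *
def rod():
    v,u=np.mgrid[:400,:640];cs=[]
    for n in('scene','wrist','top'):
        C,A,o=cam(n);p,P=pts(n);hsv=cv2.cvtColor(p,cv2.COLOR_BGR2HSV)
        near=(abs(P[...,0]-.62)<.05)&(P[...,1]>-.03)&(P[...,1]<.1)&(P[...,2]>.1)&(P[...,2]<.24)
        r=near&((hsv[...,0]<8)|(hsv[...,0]>172))&(hsv[...,1]>80)&(abs(P[...,0]-.62)<.012)
        y=near&(hsv[...,0]>22)&(hsv[...,0]<35)&(hsv[...,1]>130)&(P[...,2]<.14)
        if r.sum(): 
            uu,vv=u[r].mean(),v[r].mean();d=A@np.array([(uu-C['cx'])/C['fx'],(vv-C['cy'])/C['fy'],1]);d/=np.linalg.norm(d)
            q=o+d*(.622-o[0])/d[0] if n=='scene' else np.nanmedian(P[r],0)+.005*d
            rr=q-[.622,-.0255,.05];print(n,'ball',r.sum(),uu.round(1),vv.round(1),np.nanmedian(P[r],0).round(4),q.round(4),'ang',np.arctan2(rr[2],rr[1]).round(3),'len',np.hypot(rr[1],rr[2]).round(4))
        if y.sum()>3: 
            dq=np.nanmedian(P[y],0)-o;q=np.nanmedian(P[y],0)+.0055*dq/np.linalg.norm(dq);rr=q-PV
            print(n,'pin',y.sum(),q.round(4),'ang',np.arctan2(rr[2],rr[1]).round(3),'len',np.hypot(rr[1],rr[2]).round(4))
rod()
E
python3 rod.py; python3 -c "
from h import *
rel([.51,-.05,.4],D)"
```

```text
scene ball 13 347.0 167.0 [0.6204 0.0474 0.1829] [0.622  0.0454 0.1839] ang 1.084 len 0.1515
scene pin 76 [0.6426 0.0072 0.1073] ang 1.053 len 0.066
wrist ball 98 414.8 156.9 [0.6178 0.0473 0.1828] [0.6185 0.0512 0.1797] ang 1.037 len 0.1507
wrist pin 260 [0.6421 0.0078 0.1063] ang 1.036 len 0.0655
top ball 11 304.2 188.8 [0.6192 0.0499 0.1842] [0.6196 0.0501 0.1793] ang 1.041 len 0.1498
top pin 38 [0.6439 0.0081 0.1062] ang 1.033 len 0.0655
t 8.47 tcp [ 0.6474 -0.0966  0.2451] F [-0.5  0.3 -0.3] w 0.0425 shift [ 0.1373  0.1263 -0.1013] turn [34.85  0.28 -0.31]
```

The rod is at about 1.04, too close to the lower limit of 1.03. I'll regrip the pin and add roughly 0.07 rad.

```bash
python3 -c "
from h import *
rel([.648,.0188,.0909],D35)"
```

```text
t 8.47 tcp [ 0.6474 -0.0966  0.2451] F [-0.5  0.3 -0.3] w 0.0425 shift [0.0007 0.0066 0.1925] turn [-0.15  0.36 -0.21]
```

>>> servo_tool:
  plan: "0.5 0 0.005 0.04 0 0 0;0.5 0 0.005 0.08 0 0 0;0.5 0 0.005 0.12 0 0 0;0.5 0 0.005 0.16 0 0 0;0.6 0 0.005 0.189 0 0 0"

```text
time: 8.88
tcp_pos: [0.6446, 0.021, 0.085]
tcp_rot: [0.002, 0.954, 0.301, -0.003]
wrist_force: [0.4, 0.1, 0.2]
width: 0.0342
finger_force: 0.0
```

>>> servo_tool:
  plan: "1 0 0 0 0 0 0;1 0 0 0 0 0 0;1 0 0 0 0 0 0;1 0 0 0 0 0 0;1 0 0 0 0 0 0"

```text
time: 9.3
tcp_pos: [0.6444, 0.0192, 0.0879]
tcp_rot: [0.002, 0.953, 0.301, -0.004]
wrist_force: [-6.2, 4.0, -6.0]
width: 0.0101
finger_force: 58.3
```

>>> servo_tool:
  plan: "1 0 -0.001 -0.0015 0 0 0;1 0 -0.0022 -0.003 0 0 0;1 0 -0.0035 -0.0045 0 0 0;1 0 -0.0045 -0.006 0 0 0;1 0 -0.0045 -0.006 0 0 0"

```text
time: 9.72
tcp_pos: [0.6444, 0.0122, 0.0914]
tcp_rot: [0.002, 0.953, 0.302, -0.004]
wrist_force: [-8.5, 4.9, -2.1]
width: 0.0102
finger_force: 58.5
```

```bash
python3 rod.py
```

```text
scene ball 11 341.1 166.0 [0.6208 0.0248 0.1939] [0.622 0.023 0.196] ang 1.25 len 0.1538
scene pin 50 [ 0.6516 -0.0017  0.113 ] ang 1.209 len 0.0674
wrist ball 2040 602.3 275.8 [0.6168 0.0242 0.1918] [0.6186 0.0288 0.1909] ang 1.203 len 0.151
wrist pin 2352 [ 0.6427 -0.0024  0.1115] ang 1.211 len 0.0657
```

>>> servo_tool:
  plan: "1 0 0.001 0.002 0 0 0;1 0 0.002 0.0035 0 0 0;1 0 0.003 0.0055 0 0 0;1 0 0.003 0.0055 0 0 0;1 0 0.003 0.0055 0 0 0"

```text
time: 10.28
tcp_pos: [0.6445, 0.0155, 0.0898]
tcp_rot: [0.002, 0.954, 0.3, -0.003]
wrist_force: [-9.5, -1.1, 2.3]
width: 0.0104
finger_force: 59.2
```

```bash
python3 rod.py
```

```text
scene ball 10 343.5 166.0 [0.6218 0.0337 0.1914] [0.622  0.0319 0.1922] ang 1.187 len 0.1534
scene pin 47 [0.6524 0.0023 0.1117] ang 1.147 len 0.0677
wrist ball 1824 600.0 269.1 [0.6167 0.0319 0.1887] [0.6185 0.0366 0.1879] ang 1.148 len 0.1512
wrist pin 2354 [0.6427 0.0009 0.1101] ang 1.156 len 0.0657
```

Another 0.05 rad back, then release and check.

>>> servo_tool:
  plan: "1 0 0.001 0.0015 0 0 0;1 0 0.0017 0.003 0 0 0;1 0 0.0017 0.003 0 0 0;0.8 0.0 0.0017 0.003 0 0 0;0.5 0 0.0017 0.003 0 0 0"

```text
time: 10.85
tcp_pos: [0.6472, 0.0192, 0.0888]
tcp_rot: [0.002, 0.954, 0.3, 0.0]
wrist_force: [-0.5, 0.9, -0.5]
width: 0.028
finger_force: 0.0
```

>>> servo_tool:
  plan: "0.5 0 0 0 0 0 0;0.5 0 0 -0.03 0 0 0;0.5 0 0 -0.07 0 0 0;0.5 0 0 -0.11 0 0 0;0.5 0 0 -0.15 0 0 0"

```text
time: 11.27
tcp_pos: [0.6465, -0.0667, 0.212]
tcp_rot: [0.002, 0.954, 0.3, -0.001]
wrist_force: [0.9, -0.0, -1.3]
width: 0.0427
finger_force: 0.0
```

```bash
python3 rod.py;python3 -c "
from h import *
rel([.51,-.05,.4],D)"
```

```text
scene ball 14 344.3 166.5 [0.621  0.0371 0.189 ] [0.622  0.035  0.1896] ang 1.162 len 0.1522
scene pin 78 [0.6423 0.0031 0.1097] ang 1.124 len 0.0662
wrist ball 153 419.1 164.5 [0.6177 0.0374 0.1881] [0.6185 0.0413 0.185 ] ang 1.111 len 0.1507
wrist pin 386 [0.6418 0.0034 0.1087] ang 1.113 len 0.0654
top ball 11 307.6 188.5 [0.6208 0.0392 0.1903] [0.6213 0.0394 0.1854] ang 1.124 len 0.1501
top pin 39 [0.6437 0.0023 0.1097] ang 1.135 len 0.0659
t 11.42 tcp [ 0.648  -0.0682  0.2146] F [ 0.4  1.2 -1.7] w 0.0427 shift [ 0.1374  0.1206 -0.1427] turn [34.87  0.33 -0.27]
```

The rod is at about 1.115, which is good. Back to the handle.

>>> servo_tool:
  plan: "0.5 0.027 0.025 -0.029 7 0 0;0.5 0.054 0.05 -0.058 14 0 0;0.5 0.08 0.075 -0.087 21 0 0;0.5 0.108 0.1 -0.116 28 0 0;0.5 0.137 0.121 -0.143 35 0 0"

```text
time: 11.83
tcp_pos: [0.5243, -0.0494, 0.3812]
tcp_rot: [0.002, 1.0, -0.003, 0.0]
wrist_force: [0.4, 0.8, -0.4]
width: 0.0429
finger_force: 0.0
```

```bash
python3 -c "
from h import *
v,u=np.mgrid[:400,:640]
for n in('scene','top','wrist'):
    p,P=pts(n);hsv=cv2.cvtColor(p,cv2.COLOR_BGR2HSV);C,A,o=cam(n)
    m=(abs(P[...,0]-.51)<.048)&(abs(P[...,1]-.12)<.06)&(abs(P[...,2]-.33)<.02)&(hsv[...,0]>95)&(hsv[...,0]<130)&(hsv[...,1]>90)
    if m.sum()>3:
        q=np.nanmedian(P[m],0);d=q-o;q=q+.0055*d/np.linalg.norm(d);print(n,m.sum(),q.round(4),np.percentile(P[m][:,0],[3,97]))
rel([.51,.13,.40],D)"
```

```text
scene 129 [0.5109 0.1361 0.3308] [0.464405   0.55498111]
top 39 [0.5502 0.137  0.3304] [0.54112858 0.5568111 ]
wrist 3169 [0.507  0.1374 0.33  ] [0.4642672  0.55167586]
t 11.98 tcp [ 0.5245 -0.0466  0.3821] F [ 0.7  0.2 -1. ] w 0.0428 shift [ 0.014   0.1767 -0.0179] turn [0.   0.2  0.17]
```

>>> servo_tool:
  plan: "0.5 0.003 0.035 -0.02 0 0 0;0.5 0.006 0.072 -0.02 0 0 0;0.5 0.01 0.11 -0.02 0 0 0;0.5 0.014 0.148 -0.02 0 0 0;0.5 0.014 0.184 -0.018 0 0 0"

```text
time: 12.4
tcp_pos: [0.5114, 0.1365, 0.3956]
tcp_rot: [0.002, 1.0, 0.001, -0.002]
wrist_force: [0.4, -0.8, 0.1]
width: 0.0424
finger_force: 0.0
```

```bash
python3 -c "
from h import *
rel([.51,.1368,.311],D)"
```

```text
t 12.4 tcp [0.5114 0.1365 0.3956] F [ 0.4 -0.8  0.1] w 0.0424 shift [0.001  0.0002 0.0846] turn [ 0.06 -0.28 -0.2 ]
```

>>> servo_tool:
  plan: "0.5 0 0 0.03 0 0 0;0.5 0 0 0.06 0 0 0;0.5 0 0 0.084 0 0 0;0.8 0 0 0.084 0 0 0;1 0 0 0.084 0 0 0"

```text
time: 12.82
tcp_pos: [0.5113, 0.1342, 0.3108]
tcp_rot: [0.002, 1.0, -0.001, -0.004]
wrist_force: [0.1, 0.2, 0.3]
width: 0.0198
finger_force: 0.0
```

>>> servo_tool:
  plan: "1 0 0 0 0 0 0;1 0 0 0 0 0 0;1 0 0 0 0 0 0;1 0 0 0 0 0 0;1 0 0 0 0 0 0"

```text
time: 13.23
tcp_pos: [0.5119, 0.1346, 0.313]
tcp_rot: [0.002, 1.0, 0.0, -0.001]
wrist_force: [1.5, -0.8, -5.2]
width: 0.0098
finger_force: 58.7
```

```bash
python3 -c "
from h import *
h0=handle(1.6)
for t in np.arange(1.6,.8,-.08): print(round(t,2),(handle(t)-h0).round(4)[1:])
rel([.51,.1368,.311],D)"
```

```text
1.6 [0. 0.]
1.52 [-0.02    0.0002]
1.44 [-0.0399 -0.0012]
1.36 [-0.0597 -0.0042]
1.28 [-0.0792 -0.0088]
1.2 [-0.0982 -0.0149]
1.12 [-0.1167 -0.0225]
1.04 [-0.1345 -0.0316]
0.96 [-0.1516 -0.0421]
0.88 [-0.1677 -0.0539]
t 13.23 tcp [0.5119 0.1346 0.313 ] F [ 1.5 -0.8 -5.2] w 0.0098 shift [0.0019 0.0022 0.002 ] turn [ 0.03 -0.15 -0.21]
```

>>> servo_tool:
  plan: "1 0 -0.02 0 0 0 0;1 0 -0.04 0.0012 0 0 0;1 0 -0.06 0.0042 0 0 0;1 0 -0.079 0.0088 0 0 0;1 0 -0.098 0.0149 0 0 0"

```text
time: 13.65
tcp_pos: [0.5122, 0.0372, 0.2993]
tcp_rot: [0.001, 1.0, 0.002, 0.001]
wrist_force: [4.2, 5.4, -4.4]
width: 0.01
finger_force: 58.4
```

>>> servo_tool:
  plan: "1 0 -0.006 0.002 0 0 0;1 0 -0.012 0.0045 0 0 0;1 0 -0.018 0.0073 0 0 0;1 0 -0.0225 0.0095 0 0 0;1 0 -0.0225 0.0095 0 0 0"

```text
time: 14.07
tcp_pos: [0.5122, 0.0139, 0.2896]
tcp_rot: [0.002, 1.0, 0.0, 0.001]
wrist_force: [6.2, -1.6, -1.5]
width: 0.0095
finger_force: 58.7
```

```bash
cat > st.py <<'E'
from h import *
s=bot.state();g=s['tcp_pos']+[0,0,.019]-H0
r=np.hypot(g[1],g[2]);t=np.pi-np.arctan2(g[2],g[1])-.02
tan=np.array([0,np.sin(t),np.cos(t)]);rad=np.array([0,-np.cos(t),np.sin(t)])
# tan = rising direction of the handle; pressing -> outside force on tool along +tan
print('t',round(s['time'],2),'theta',t.round(4),'r',r.round(4),'F',s['wrist_force'].round(1),'press',(s['wrist_force']@tan).round(1),'radial',(s['wrist_force']@rad).round(1),'T',s['torque'].round(2))
for q in(.02,.04,.06,.08,.1): print(q,(handle(t-q)-handle(t)).round(4)[1:])
E
python3 st.py; python3 rod.py
```

```text
t 14.07 theta 1.1002 r 0.2539 F [ 6.2 -1.6 -1.5] press -2.1 radial -0.6 T [ 0.02 -2.16  0.11]
0.02 [-0.0045 -0.0022]
0.04 [-0.0089 -0.0045]
0.06 [-0.0133 -0.0069]
0.08 [-0.0176 -0.0094]
0.1 [-0.0219 -0.012 ]
scene ball 18 344.2 166.7 [0.6209 0.0371 0.1871] [0.622  0.0346 0.1892] ang 1.163 len 0.1516
scene pin 77 [0.6421 0.0033 0.1094] ang 1.12 len 0.066
top pin 40 [0.6436 0.0023 0.1097] ang 1.135 len 0.0659
```

>>> servo_tool:
  plan: "1 0 -0.0045 0.0022 0 0 0;1 0 -0.0089 0.0045 0 0 0;1 0 -0.0133 0.0069 0 0 0;1 0 -0.0154 0.0081 0 0 0;1 0 -0.0154 0.0081 0 0 0"

```text
time: 14.63
tcp_pos: [0.5123, -0.0014, 0.2817]
tcp_rot: [0.002, 1.0, 0.0, 0.001]
wrist_force: [7.2, -0.2, 1.0]
width: 0.0102
finger_force: 58.6
```

```bash
python3 st.py
```

```text
t 14.63 theta 1.0324 r 0.2541 F [ 7.2 -0.2  1. ] press 0.3 radial 0.9 T [ 0.2  -2.21  0.11]
0.02 [-0.0043 -0.0025]
0.04 [-0.0086 -0.0051]
0.06 [-0.0128 -0.0078]
0.08 [-0.017  -0.0106]
0.1 [-0.0211 -0.0135]
```

>>> servo_tool:
  plan: "1 0 -0.0022 0.0012 0 0 0;1 0 -0.0043 0.0025 0 0 0;1 0 -0.0065 0.0038 0 0 0;1 0 -0.0086 0.0051 0 0 0;1 0 -0.0108 0.0065 0 0 0"

```text
time: 15.05
tcp_pos: [0.5124, -0.0108, 0.2759]
tcp_rot: [0.001, 1.0, 0.002, 0.001]
wrist_force: [4.7, 5.6, 5.4]
width: 0.0101
finger_force: 59.0
```

```bash
python3 st.py;python3 rod.py
```

```text
t 15.05 theta 0.989 r 0.2539 F [4.7 5.6 5.4] press 7.7 radial 1.4 T [ 2.52 -1.36  0.07]
0.02 [-0.0042 -0.0027]
0.04 [-0.0084 -0.0055]
0.06 [-0.0124 -0.0084]
0.08 [-0.0165 -0.0113]
0.1 [-0.0205 -0.0144]
scene ball 7 341.7 167.4 [0.6225 0.0258 0.1907] [0.622  0.0255 0.1911] ang 1.224 len 0.15
scene pin 79 [ 0.6432 -0.0016  0.1111] ang 1.198 len 0.0655
top pin 38 [ 6.433e-01 -6.000e-04  1.110e-01] ang 1.183 len 0.0659
```

The ball is on the runner and the rod is being driven (about 1.19), with about 8 N of press. Continue in small steps.

>>> servo_tool:
  plan: "1 0 -0.0017 0.0011 0 0 0;1 0 -0.0034 0.0022 0 0 0;1 0 -0.005 0.0033 0 0 0;1 0 -0.0067 0.0044 0 0 0;1 0 -0.0084 0.0055 0 0 0"

```text
time: 15.62
tcp_pos: [0.5124, -0.0198, 0.2703]
tcp_rot: [0.001, 1.0, 0.001, 0.001]
wrist_force: [5.9, 3.8, 3.2]
width: 0.0098
finger_force: 58.6
```

```bash
python3 st.py;python3 rod.py
```

```text
t 15.62 theta 0.9471 r 0.2542 F [5.9 3.8 3.2] press 4.9 radial 0.4 T [ 1.4  -1.84  0.07]
0.02 [-0.0041 -0.0029]
0.04 [-0.0081 -0.0058]
0.06 [-0.0121 -0.0089]
0.08 [-0.016 -0.012]
0.1 [-0.0198 -0.0152]
scene pin 78 [ 0.642  -0.0055  0.1128] ang 1.263 len 0.0659
top pin 27 [ 0.6433 -0.0063  0.1129] ang 1.275 len 0.0658
```

>>> servo_tool:
  plan: "1 0 -0.001 0.0007 0 0 0;1 0 -0.002 0.0014 0 0 0;1 0 -0.003 0.0021 0 0 0;1 0 -0.004 0.0028 0 0 0;1 0 -0.005 0.0036 0 0 0"

```text
time: 16.18
tcp_pos: [0.5124, -0.0248, 0.2666]
tcp_rot: [0.001, 1.0, 0.001, 0.001]
wrist_force: [5.4, 2.5, 3.0]
width: 0.0095
finger_force: 58.7
```

```bash
python3 st.py;python3 rod.py
```

```text
t 16.18 theta 0.923 r 0.2541 F [5.4 2.5 3. ] press 3.8 radial 0.9 T [ 1.44 -1.84  0.04]
0.02 [-0.004 -0.003]
0.04 [-0.008 -0.006]
0.06 [-0.0119 -0.0092]
0.08 [-0.0157 -0.0124]
0.1 [-0.0195 -0.0157]
scene pin 81 [ 0.6427 -0.0059  0.1128] ang 1.268 len 0.0657
top pin 24 [ 0.652  -0.0092  0.1124] ang 1.315 len 0.0645
```

>>> servo_tool:
  plan: "1 0 -0.0008 0.0006 0 0 0;1 0 -0.0016 0.0012 0 0 0;1 0 -0.0024 0.0018 0 0 0;1 0 -0.0032 0.0024 0 0 0;1 0 -0.004 0.003 0 0 0"

```text
time: 16.75
tcp_pos: [0.5124, -0.0292, 0.2637]
tcp_rot: [0.002, 1.0, 0.0, 0.001]
wrist_force: [7.0, 0.9, 3.1]
width: 0.0097
finger_force: 58.6
```

```bash
python3 st.py;python3 rod.py
```

```text
t 16.75 theta 0.902 r 0.2544 F [7.  0.9 3.1] press 2.6 radial 1.8 T [ 0.57 -2.1   0.07]
0.02 [-0.004  -0.0031]
0.04 [-0.0078 -0.0062]
0.06 [-0.0117 -0.0094]
0.08 [-0.0154 -0.0127]
0.1 [-0.0191 -0.0161]
scene pin 83 [ 0.6429 -0.0063  0.1131] ang 1.275 len 0.0659
top pin 16 [ 0.6551 -0.0063  0.1135] ang 1.277 len 0.0663
```

>>> servo_tool:
  plan: "1 0 -0.0008 0.0006 0 0 0;1 0 -0.0016 0.0012 0 0 0;1 0 -0.0024 0.0018 0 0 0;1 0 -0.0032 0.0025 0 0 0;1 0 -0.0036 0.0028 0 0 0"

```text
time: 17.32
tcp_pos: [0.5124, -0.0324, 0.2612]
tcp_rot: [0.001, 1.0, 0.001, 0.002]
wrist_force: [4.0, 4.3, 5.0]
width: 0.0096
finger_force: 58.8
```

```bash
python3 st.py;python3 rod.py
```

```text
t 17.32 theta 0.886 r 0.2544 F [4.  4.3 5. ] press 6.5 radial 1.1 T [ 1.47 -1.67  0.05]
0.02 [-0.0039 -0.0031]
0.04 [-0.0077 -0.0063]
0.06 [-0.0115 -0.0096]
0.08 [-0.0152 -0.013 ]
0.1 [-0.0189 -0.0164]
scene pin 78 [ 0.6419 -0.0078  0.1137] ang 1.3 len 0.0662
top pin 13 [ 0.6573 -0.0063  0.1139] ang 1.279 len 0.0667
```

>>> servo_tool:
  plan: "1 0 -0.0003 0.0002 0 0 0;1 0 -0.0006 0.0004 0 0 0;1 0 -0.0009 0.0006 0 0 0;1 0 -0.0012 0.0009 0 0 0;1 0 -0.0012 0.0009 0 0 0"

```text
time: 17.88
tcp_pos: [0.5124, -0.0335, 0.2603]
tcp_rot: [0.001, 1.0, 0.001, 0.002]
wrist_force: [6.0, 2.9, 3.8]
width: 0.0097
finger_force: 58.7
```

```bash
python3 st.py;python3 rod.py
```

```text
t 17.88 theta 0.8802 r 0.2543 F [6.  2.9 3.8] press 4.7 radial 1.1 T [ 1.43 -1.81  0.06]
0.02 [-0.0039 -0.0031]
0.04 [-0.0077 -0.0064]
0.06 [-0.0115 -0.0097]
0.08 [-0.0152 -0.013 ]
0.1 [-0.0188 -0.0165]
scene pin 81 [ 0.6433 -0.0083  0.1139] ang 1.307 len 0.0662
top pin 16 [ 0.6549 -0.0091  0.1135] ang 1.318 len 0.0655
```

>>> servo_tool:
  plan: "1 0 -0.0004 0.0003 0 0 0;1 0 -0.0008 0.0006 0 0 0;1 0 -0.0012 0.0009 0 0 0;1 0 -0.0012 0.0009 0 0 0;1 0 -0.0012 0.0009 0 0 0"

```text
time: 18.45
tcp_pos: [0.5125, -0.0346, 0.2594]
tcp_rot: [0.001, 1.0, 0.001, 0.002]
wrist_force: [5.4, 4.5, 4.7]
width: 0.0096
finger_force: 58.8
```

```bash
python3 st.py
```

```text
t 18.45 theta 0.875 r 0.2543 F [5.4 4.5 4.7] press 6.4 radial 0.7 T [ 1.63 -1.66  0.06]
0.02 [-0.0039 -0.0032]
0.04 [-0.0077 -0.0064]
0.06 [-0.0114 -0.0097]
0.08 [-0.0151 -0.0131]
0.1 [-0.0187 -0.0166]
```

>>> servo_tool:
  plan: "1 0 -0.0004 0.0003 0 0 0;1 0 -0.0008 0.0006 0 0 0;1 0 -0.0012 0.0009 0 0 0;1 0 -0.0012 0.0009 0 0 0;1 0 -0.0012 0.0009 0 0 0"

```text
time: 18.87
tcp_pos: [0.5125, -0.0351, 0.259]
tcp_rot: [0.001, 1.0, 0.001, 0.002]
wrist_force: [3.3, 6.9, 8.0]
width: 0.0096
finger_force: 59.1
```

```bash
python3 st.py; python3 rod.py
```

```text
t 18.87 theta 0.8723 r 0.2543 F [3.3 6.9 8. ] press 10.4 radial 1.7 T [ 2.71 -1.19  0.06]
0.02 [-0.0039 -0.0032]
0.04 [-0.0077 -0.0064]
0.06 [-0.0114 -0.0098]
0.08 [-0.0151 -0.0132]
0.1 [-0.0187 -0.0166]
scene pin 80 [ 0.6418 -0.0095  0.1136] ang 1.325 len 0.0655
top pin 16 [ 0.6546 -0.0092  0.1141] ang 1.321 len 0.0661
```

Stopped solid at 10.4 N. Hold there and check.

>>> servo_tool:
  plan: "1 0 0 0 0 0 0;1 0 0 0 0 0 0;1 0 0 0 0 0 0;1 0 0 0 0 0 0;1 0 0 0 0 0 0"

```text
time: 19.43
tcp_pos: [0.5125, -0.0351, 0.259]
tcp_rot: [0.001, 1.0, 0.001, 0.002]
wrist_force: [2.9, 8.0, 7.8]
width: 0.0098
finger_force: 59.1
```

```bash
python3 st.py|head -1; python3 -c "
from h import *
p,P=pts('scene');cv2.imwrite('pics/s5.png',cv2.resize(p[90:240,240:440],None,fx=4,fy=4))"
```

```text
t 19.43 theta 0.8724 r 0.2543 F [2.9 8.  7.8] press 11.1 radial 0.9 T [ 2.74 -1.12 -0.  ]
```

View pics/s5.png

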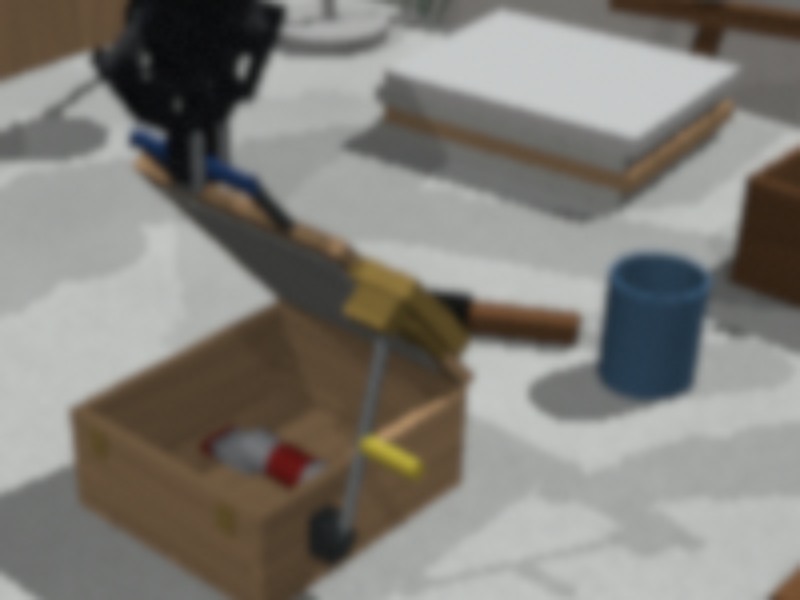

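The picture shows the rod's end in the slot beside the end stop at (380,320), with the lid stopped solid under 11 N. Release gently and withdraw upwards.

>>> servo_tool:
  plan: "0.8 0 0 0 0 0 0;0.65 0 0 0 0 0 0;0.65 0 0 0 0 0 0;0.65 0 0 0 0 0 0;0.65 0 0 0 0 0 0"

```text
time: 19.9
tcp_pos: [0.5105, -0.0369, 0.2556]
tcp_rot: [0.002, 1.0, -0.0, -0.002]
wrist_force: [-0.4, -0.6, -0.0]
width: 0.0303
finger_force: 0.0
```

```bash
python3 st.py|head -1
```

```text
t 19.9 theta 0.8583 r 0.2528 F [-0.4 -0.6 -0. ] press -0.5 radial 0.4 T [-0.03 -0.03  0.04]
```

>>> servo_tool:
  plan: "0.65 0 0.001 -0.015 0 0 0;0.65 0 0.001 -0.035 0 0 0;0.65 0 0.001 -0.065 0 0 0;0.65 0 0.001 -0.1 0 0 0;0.65 0 0.001 -0.12 0 0 0"

```text
time: 20.32
tcp_pos: [0.5112, -0.0364, 0.3795]
tcp_rot: [0.002, 1.0, -0.0, -0.0]
wrist_force: [0.4, 0.3, 1.5]
width: 0.0298
finger_force: 0.0
```

```bash
python3 rod.py; python3 -c "
from h import *
p,P=pts('scene');hsv=cv2.cvtColor(p,cv2.COLOR_BGR2HSV)
m=(abs(P[...,0]-.51)<.06)&(abs(P[...,1]+.035)<.04)&(abs(P[...,2]-.275)<.03)&(hsv[...,0]>95)&(hsv[...,0]<130)&(hsv[...,1]>90)
q=np.nanmedian(P[m],0);print(m.sum(),q,handle(.86))
cv2.imwrite('pics/s6.png',cv2.resize(p[90:240,240:440],None,fx=4,fy=4))"
```

```text
scene pin 80 [ 0.6411 -0.0095  0.1136] ang 1.324 len 0.0656
wrist pin 136 [ 0.6449 -0.0091  0.113 ] ang 1.316 len 0.0651
top pin 16 [ 0.6546 -0.0092  0.1136] ang 1.32 len 0.0657
113 [ 0.50893489 -0.0404925   0.27516957] [ 0.51       -0.03482015  0.27272283]
```

View pics/s6.png

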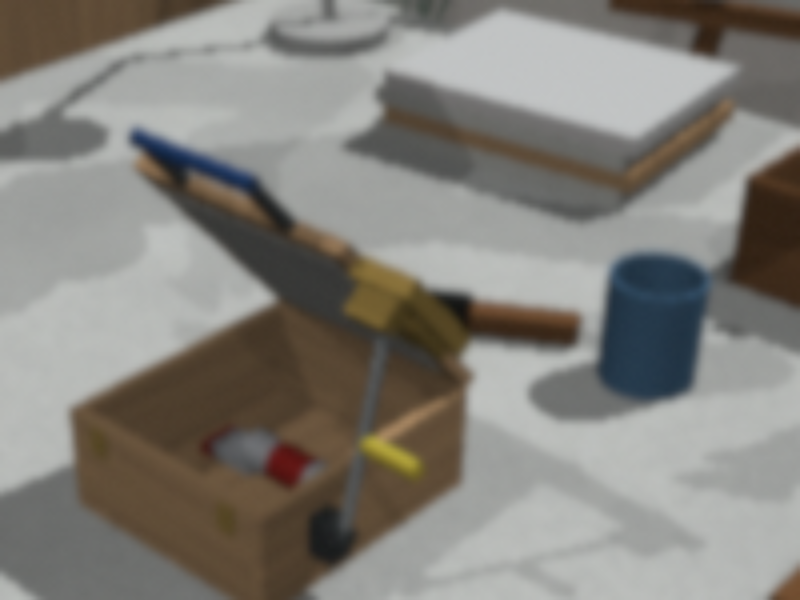

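The lid is unchanged and propped, with the rod end still in the catch at (380,320). The gripper is clear of everything.

```bash
python3 -c "
from plant import bot
print(bot.hand_in())"
```

```text
the job is handed in; nothing more can be done
None
```

The lid is propped at about 0.86 rad with the rod's ball in the holding hole, seated solid with a push of about 11 N at the handle; the gripper is clear and the job is handed in, with no verdict shown.

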